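# Eject a control module from the burn-in rack and slide it into the test dock

## Robot

A 6-joint arm with a two-finger parallel gripper is mounted at the origin on the work surface. World frame = base frame: x ahead of the robot, y to its left, z up, the work surface at z = 0. Lengths are in m, angles in degrees, forces in N, time in s.
With the tool pointing down it reaches from about 0.325 to 0.9 m from the base axis. Payload 3.5 kg.
Tool frame: the origin (TCP) lies on the front face of the gripper's body, between the roots of the fingers; the fingertips stand 73 mm ahead of it and the grasp point (between the pads) lies 54 mm ahead of it; z points along the fingers, y is the line along which they close (so a half turn about z gives the same grasp; the last joint's range is limited). The gripper opens to 85 mm and grips with 20 to 120 N. Pads are 22 mm wide; open, the fingers measure 114 mm over their backs; the gripper's body (76 mm by 85 mm) begins 54 mm behind the grasp point. The pads swing forward as they close: fully open they stand 13 mm farther back than shut.
Start: joints at [68.675, 15.837, -1.513, 72.651, 0, 84.076], TCP at [0.166, 0.603, 0.304] pointing down, gripper open.
Joint ranges: [-178.77, 178.77], [-48.84, 107.48], [-61.69, 71.31], [-111.58, 123.2], [-90, 87.43], [-180, 180]. Speed limits (degrees/s): [147.25, 147.25, 180, 180, 180, 180].

## Interface

Orientations are given as a 3x3 rotation matrix whose columns are the frame's x, y, z axes.
In Python, from cell import monitor, grab_frame, manip, outline_of, pinpoint gives the robot as it stands. The module is installed in compiled form; this text tells all that it offers.
- The arm moves only by the shell command python3 -m handwheel 'ROWS'. ROWS is JSON, a list of rows, each an object of numbers: "dx", "dy", "dz": the shift along the world's x, y, z in mm; "wx", "wy", "wz": the turn, a rotation vector about the world's x, y, z in degrees; "gripper": the closure, from 0 (fully open) to 1 (shut). In form: [{"dx": .., "dy": .., "dz": .., "wx": .., "wy": .., "wz": .., "gripper": ..}, ...]. A call has 1 to 12 rows; each row shifts and turns the commanded pose from where the row before left it; what a row does not reach is not made up. A row lasts 1/10 s, in which the tool goes at most 50 mm and 8.59 degrees, less where a joint would pass 70% of its speed; a pose out of reach is approached as far as the arm can. A call with a gripper value outside its range is refused whole. The fingers move at their own pace and stop on an object; the grip force is fixed at half the most. Time passes only in rows, so rows that do not move let the fingers close. It gives the time, the measured TCP pose, the force, the opening and the grip force at its end, in the units of the state.
- monitor.get_state(): the state, without advancing time (a new reading comes with each control period).
- grab_frame(name): name is "scene" or "top" or "wrist"; returns a dict with "img" (400x640x3 uint8, red, green, blue), "range_z" (400x640 float32, m along the optical axis (not along the pixel's ray), 0 where there is no reading), "fx", "fy", "cx", "cy" (pixels), "rvec" (rotation vector, rad) and "tvec" (3), from world to camera coordinates, as OpenCV has them; the wrist camera has in their place "T_tool_cam" (4x4, takes a point from camera to tool coordinates, whose origin is the TCP and whose axes are the flange's). Camera axes: x right, y down, z forward; pixel columns grow to the right and rows downward; lengths in m; the calibration is good to about 2 mm. A picture is of the moment at which its call begins: read the wrist's pose just before it.
- manip.hand_in(): hands the job in; it is judged then, once.
Trained networks look in a picture, given as the dict that the camera call returned (one of the last four; its "shot" number tells which), for a name from the list of things; names that differ only in an ending like _2 or _b are one class to them, and where a whole thing is asked for, a point or a joint stands for the part that bears it (a point fixed in the world has none). Each returns a list of dicts, best first, with "confidence" (0 to 1); they miss things now and then, are a little off and sometimes report something else, mostly with a low value. They report only what shows in the picture. A call takes as long as a camera call. They do not tell look-alikes from the thing itself.
- outline_of(picture, query): "pixels" (400x640 bool, what is visible of it) and "box" ([left, top, right, bottom] in pixels, round what is visible of it).
- pinpoint(picture, query): "at" ([column, row] in pixels: a listed point, or the origin of a listed thing).
The state is a dict: "time": time; "q": joint angles; "joint_vel": joint speeds; "effort": joint torques, N m; "ee_pos": TCP position; "ee_rot": TCP orientation; "ft_force": force on the tool from outside, world axes, zero at the start; "ft_torque": the same for the moment, N m; "finger_gap": finger opening in m; "finger_force": force on a finger pad.
Only numpy, scipy, OpenCV 4.12 (cv2) and the standard library are available. Lean on these libraries where they do the work, as an engineer would, in place of code of your own. Each camera call takes 0.05 s, during which the arm holds its last target. There are 200 camera calls.

## Task

Pull the sprung orange ejector lip on the grey rack towards you all the way to its stop and hold it there a moment so that the module comes out, feeling for the stop rather than wrenching it, then ease the ejector back without letting it snap. Take the module and slide it, orange-marked black end outward, into the slot of the blue test dock until it is fully home, and let go. Leave everything else on the bench where it is.

Things in the scene. Friction and masses are not known exactly. Their poses are not given: they have to be found in the camera images.
- rack: Grey rack, fixed, 152 deep x 110 wide x 91 mm tall (roof), plus a sill 12 mm high jutting 45 mm out in front. Origin: at bench level under the middle of its front face; +x runs into the rack, away from its open front; z up. Its middle slot (18 mm wide, 12 to 86 mm above the bench) holds the module; a 9 mm sight slit in the roof shows it. Two 12 mm high stop blocks stand on the roof's front edge.
- ejector: Sprung slide on the rack's roof: an aluminium plate 60 mm wide, its top 97.5 mm above the bench, 66 to 144 mm behind the rack's front face at rest, with an upright orange lip across its front end and a tongue down behind the module. Slides 60 mm along the rack's -x to a solid stop; the spring pulls back with 4 N at rest, 10 N at the stop. Origin: the rack's origin at rest, moves with the slide.
- lip (a point): Middle of the rear face (away from the rack's front) of the ejector's orange lip, which is 60 mm wide, 6 mm thick, and stands 97.5 to 133.5 mm above the bench. At rest this point is 76 mm behind the rack's front face, at the stop 16 mm. Over the plate behind the lip, 68 mm long, there is room for fingertips.
- module: Aluminium module, a slab 130 long (x) x 14 thick (y) x 70 mm tall (z), about 0.25 kg, standing on its long edge. Origin: centre of its underside; -x points to its black front end (orange mark; orange band near the top). At the start its front is 1 mm inside the rack's face; with the ejector at its stop about 58 mm stick out. It comes out only through the rack's front.
- module_front (a point): Centre of the module's black front end, 35 mm above its underside.
- dock: Blue dock, fixed, 150 deep x 110 wide x 91 mm tall, plus a sill 12 mm high jutting 45 mm out in front. Origin: at bench level under the middle of its yellow front face; +x runs into the dock, z up. Slot 16.8 mm wide, 12 to 86 mm above the bench, roofed but for a 9 mm sight slit, its mouth flared to 24 mm over the first 6 mm. Back stop 128 mm in: a module fully home sticks out 2 mm.
- dock_mouth (a point): Middle of the dock's slot at the front face, 47 mm above the bench (level with point module_front when the module stands in the dock); axes as the dock's.
- driver: a screwdriver lying on the bench; a bystander, to be left alone
- spanner: a steel spanner lying on the bench; a bystander, to be left alone
- cup: a red plastic cup, 70 mm wide, 60 mm tall; a bystander, to be left alone
- tape: a yellow ring (tape core), 90 mm across, 24 mm tall; a bystander, to be left alone
- supply: a small steel power supply, 110 x 80 x 35 mm; a bystander, to be left alone
- tray: a small blue parts tray, 110 x 80 x 35 mm; a bystander, to be left alone
Things that resemble listed ones, but are neither listed nor needed, are in the scene too. Leave any turquoise look-alike of the rack alone.

How it is judged (in metres and radians):
On the way:
1. the ejector is held out at its stop (within 2.5 mm) for half a second (x of lip in the frame of rack below 0.0185 m), for 0.5 s.
At the end, for the whole second after the job is handed in: The module stands in the dock's slot, black end outward, fully home to within 4 mm (its front sticks out less than 6 mm, its front centre within 8 mm of the middle of the mouth), in line with the slot within 0.05 rad, upright within 0.06 rad and at rest; the ejector is back at rest within 4 mm (x of module_front in the frame of dock_mouth above -0.006 m and distance between module_front and dock_mouth below 0.008 m and angle between the x axis of module and the x axis of dock, either way round below 0.05 rad and angle between module's own z axis and vertical below 0.06 rad and linear speed of module below 0.02 m/s and x of lip in the frame of rack above 0.072 m); the robot touches nothing.
It fails at once if the ejector was let snap or yanked (faster than 0.4 m/s) (linear speed of ejector above 0.4 m/s).
It fails at once if the ejector was wrenched (more than 30 N from the fingers) (contact force between the fingers and ejector above 30 N).
It fails at once if a bystander was moved more than 30 mm (distance of any of driver, spanner, cup, tape, supply, tray from where it was at the start of the episode above 0.03 m).
It also fails if it takes over 72 s, if anything falls off the work surface, if the arm or the gripper's body presses on something with over 40 N, if the wrist force passes 120 N, or if a joint passes its speed limit or range.

## Working session

There is one attempt and no reset: what is moved stays moved. The work goes in short steps, Python scripts to look and compute and a shell command to move; the robot and the scene stay as the last step left them, time stands still between calls to the robot, and variables do not carry over. Pictures are saved under pics/ and viewed, at most 10 in all, crops included, and the job is handed in when it is done.

```bash
mkdir -p pics; cat > h.py <<'E'
import numpy as np, cv2
from cell import monitor, grab_frame, manip, outline_of, pinpoint
def cam(f):
    if "rvec" in f:
        R=cv2.Rodrigues(np.array(f["rvec"],float))[0]; t=np.array(f["tvec"],float).ravel()
        return R.T, -R.T@t   # cam->world
    T=np.array(f["T_tool_cam"]); return f["Re"]@T[:3,:3], f["Re"]@T[:3,3]+f["pe"]
def grab(n):
    s=monitor.get_state(); f=grab_frame(n); f["Re"]=np.array(s["ee_rot"]); f["pe"]=np.array(s["ee_pos"]); return f
def cloud(f):
    z=f["range_z"]; v,u=np.mgrid[:z.shape[0],:z.shape[1]]
    P=np.stack([(u-f["cx"])/f["fx"]*z,(v-f["cy"])/f["fy"]*z,z],-1)
    R,t=cam(f); W=P@R.T+t; W[z<=0]=np.nan; return W
def save(f,n): cv2.imwrite(f"pics/{n}.png",cv2.cvtColor(f["img"],cv2.COLOR_RGB2BGR))
def onplane(f,uv,h):
    R,t=cam(f); d=R@np.array([(uv[0]-f["cx"])/f["fx"],(uv[1]-f["cy"])/f["fy"],1]); return t+d*(h-t[2])/d[2]
def proj(f,P):
    R,t=cam(f); c=(np.atleast_2d(P)-t)@R; return c[:,:2]/c[:,2:]*[f["fx"],f["fy"]]+[f["cx"],f["cy"]]
E
python3 - <<'E'
from h import *
fs={n:grab(n) for n in("top","scene")}
for n,f in fs.items():
    save(f,n+"0"); W=cloud(f); print(n,cam(f)[1])
    for q in("rack","dock","ejector","lip","module","module_front","dock_mouth"):
        try:
            print(q,"pin",[(np.round(d["at"],1),round(d["confidence"],2)) for d in pinpoint(f,q)[:3]],end=" ")
            for d in outline_of(f,q)[:3]:
                p=W[d["pixels"]]; print("out",d["box"],round(d["confidence"],2),np.round(np.nanmedian(p,0),3),end=" ")
        except Exception as e: print(e,end="")
        print()
E
```

```text
top [0.15271271 0.01208713 1.41988912]
rack pin [(array([368.7, 162.2]), 0.83), (array([419.6, 286.7]), 0.76), (array([251. , 174.8]), 0.32)] out [351.0, 104.2, 396.6, 174.6] 0.96 [ 0.606 -0.17   0.092] out [398.9, 232.1, 445.5, 302.7] 0.68 [ 0.243 -0.268  0.092] 
dock pin [(array([248.5, 176. ]), 0.93), (array([162.5, 188. ]), 0.51)] out [217.6, 115.6, 275.8, 191.2] 0.92 [0.589 0.204 0.09 ] 
ejector pin [] out [359.8, 105.4, 386.2, 135.1] 0.96 [ 0.664 -0.179  0.099] out [412.6, 231.0, 438.1, 258.5] 0.76 [ 0.293 -0.274  0.099] 
lip pin [(array([376. , 125.1]), 0.75), (array([425.3, 255.7]), 0.6)] out [361.7, 104.0, 386.1, 134.0] 0.95 [ 0.666 -0.178  0.099] out [410.9, 230.3, 436.8, 259.7] 0.85 [ 0.292 -0.274  0.099] out [368.2, 134.7, 375.7, 163.6] 0.34 [ 0.577 -0.166  0.082] 
module pin [(array([373.4, 143. ]), 0.41)] out [366.8, 135.9, 376.8, 162.6] 0.46 [ 0.571 -0.167  0.081] 
module_front pin [(array([248.9, 175.2]), 0.58), (array([371.1, 160.1]), 0.52)] 
dock_mouth pin [(array([246.6, 173.4]), 0.73), (array([376. , 127.9]), 0.5)] out [221.5, 118.6, 271.1, 189.7] 0.86 [0.589 0.20
[... 330 characters left out ...]
 0.227 0.09 ] 
ejector pin [] out [298.7, 120.3, 323.6, 146.0] 0.73 [ 0.283 -0.278  0.099] out [206.2, 183.7, 240.4, 210.3] 0.64 [ 0.665 -0.179  0.098] out [302.4, 194.0, 350.2, 232.5] 0.43 [ 0.382 -0.022  0.021] 
lip pin [(array([228. , 188.3]), 0.89), (array([318.2, 128.8]), 0.86), (array([272.3, 251.7]), 0.57)] out [298.2, 118.7, 325.5, 144.9] 0.7 [ 0.278 -0.276  0.099] out [206.2, 180.5, 238.8, 209.3] 0.58 [ 0.661 -0.18   0.098] 
module pin [] out [208.7, 140.1, 250.1, 166.8] 0.69 [ 0.529 -0.475  0.016] out [206.1, 179.6, 233.7, 210.9] 0.68 [ 0.665 -0.181  0.098] 
module_front pin [] 
dock_mouth pin [(array([334.7, 275.3]), 0.81)] out [267.7, 253.3, 362.0, 337.4] 0.74 [0.629 0.227 0.09 ]
```

```bash
python3 - <<'E'
import cv2
a=cv2.imread("pics/top0.png")[60:340,110:510]; cv2.imwrite("pics/top0c.png",cv2.resize(a,None,fx=2,fy=2,interpolation=cv2.INTER_CUBIC))
E
```

```text
(no output)
```

View pics/top0c.png

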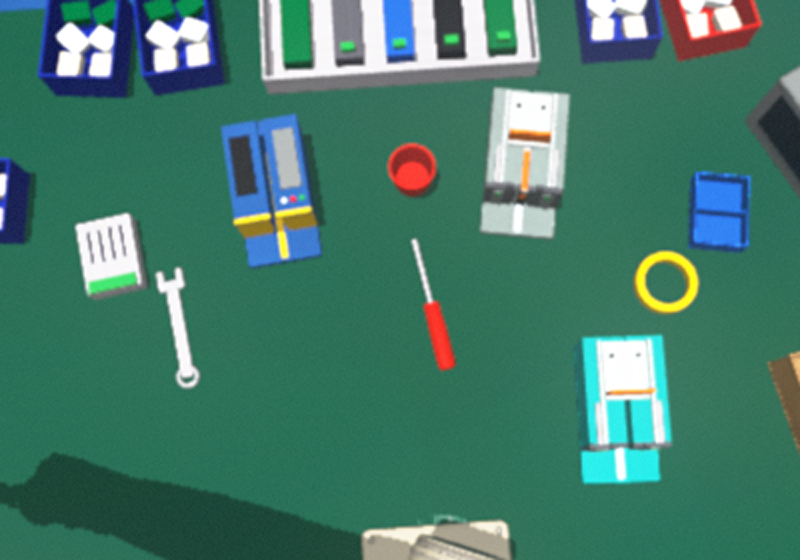

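View pics/scene0.png

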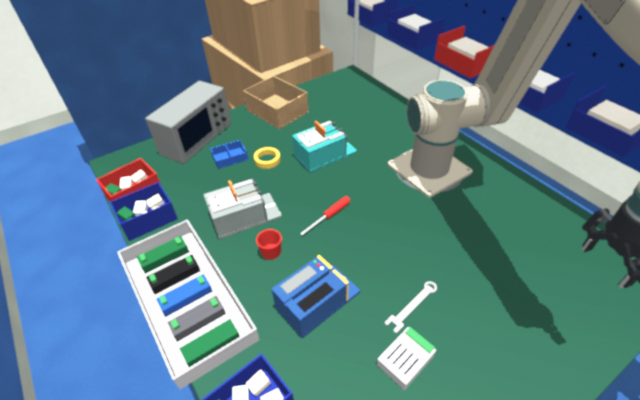

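The grey rack is at crop (525,160), the turquoise look-alike at (625,410), and the blue dock at (270,190). Both open fronts face the robot (−x), with slight yaw. Next I estimate rough poses from the top cloud.

```bash
cat >> h.py <<'E'
def fit(W,c,zl,zh,r=0.11):
    m=(abs(W[...,0]-c[0])<r)&(abs(W[...,1]-c[1])<r)&(W[...,2]>zl)&(W[...,2]<zh)
    p=W[m]; b=cv2.minAreaRect((p[:,:2]*1000).astype(np.float32)); return b,np.round(cv2.boxPoints(b),0).tolist(),len(p),np.median(p[:,2])
E
python3 - <<'E'
from h import *
f=grab("top");W=cloud(f)
for n,c in(("rack",(.606,-.17)),("dock",(.589,.204))):
    print(n,fit(W,c,.083,.11)); print(n,"all",fit(W,c,.008,.14))
s=monitor.get_state(); print(np.round(s["ee_rot"],3),s["ft_force"],s["finger_gap"]); f=grab("wrist"); print(f["T_tool_cam"],f["fx"])
E
```

```text
rack (((636.131591796875, -174.7642059326172), (110.15327453613281, 154.776123046875), 80.54196166992188), [[551.0, -216.0], [703.0, -242.0], [722.0, -133.0], [569.0, -108.0]], 1768, np.float64(0.09430303513316929))
rack all (((607.6412963867188, -170.5814208984375), (215.2353515625, 216.0303955078125), 89.58198547363281), [[499.0, -277.0], [715.0, -279.0], [716.0, -64.0], [500.0, -62.0]], 2751, np.float64(0.09164190902391312))
dock (((621.0473022460938, 206.17898559570312), (153.6465301513672, 110.66961669921875), 5.812168121337891), [[539.0, 253.0], [550.0, 143.0], [703.0, 159.0], [692.0, 269.0]], 1797, np.float64(0.09249093588970836))
dock all (((589.9673461914062, 202.58599853515625), (208.4667510986328, 219.4365234375), 88.56161499023438), [[478.0, 101.0], [697.0, 96.0], [702.0, 304.0], [483.0, 310.0]], 2795, np.float64(0.09011692918448144))
[[-0.964  0.266  0.   ]
 [ 0.266  0.964  0.   ]
 [-0.     0.    -1.   ]] [-0.14821873  0.01255294 -0.49294735] 0.08561155727256221
[[-6.11760399e-04 -9.46459522e-01 -3.22821931e-01  8.30169245e-02]
 [ 9.99999750e-01 -6.93869324e-04  1.39268676e-04 -5.54359447e-04]
 [-3.55808400e-04 -3.22821765e-01  9.46459709e-01 -7.03569796e-02]
 [ 0.00000000e+00  0.00000000e+00  0.00000000e+00  1.00000000e+00]] 349.9973826782406
```

```bash
python3 -m handwheel '[{"dx":24,"dy":-43,"wz":3,"gripper":0},{"dx":24,"dy":-43,"wz":3},{"dx":24,"dy":-43},{"dx":24,"dy":-43},{"dx":24,"dy":-43},{"dx":24,"dy":-43},{"dx":24,"dy":-43},{"dx":24,"dy":-43},{"dx":24,"dy":-43}]'; python3 -m handwheel '[{"dx":24,"dy":-43},{"dx":24,"dy":-43},{"dx":24,"dy":-43},{"dx":24,"dy":-43},{"dx":24,"dy":-43},{"dx":24,"dy":-43},{"dx":24,"dy":-43},{"dx":24,"dy":-43},{"dx":0,"dy":-43},{"gripper":1},{"gripper":1},{"gripper":1}]'
python3 - <<'E'
from h import *
f=grab("wrist");save(f,"w1");W=cloud(f)
print(f["pe"],np.round(f["Re"],3))
c=(.636,-.175)
print(fit(W,c,.088,.094));print("plate",fit(W,c,.0955,.1));print("lip",fit(W,(.64,-.175),.11,.134))
for q in("rack","lip","module_front"): print(q,[(d["at"],d["confidence"]) for d in pinpoint(f,q)[:2]])
E
```

```text
[0.16597147 0.60255371 0.30395166] [[-0.964  0.266  0.   ]
 [ 0.266  0.964  0.   ]
 [-0.     0.    -1.   ]]
(((0.0, 0.0), (0.0, 0.0), 0.0), [[0.0, 0.0], [0.0, 0.0], [0.0, 0.0], [0.0, 0.0]], 0, np.float64(nan))
plate (((0.0, 0.0), (0.0, 0.0), 0.0), [[0.0, 0.0], [0.0, 0.0], [0.0, 0.0], [0.0, 0.0]], 0, np.float64(nan))
lip (((0.0, 0.0), (0.0, 0.0), 0.0), [[0.0, 0.0], [0.0, 0.0], [0.0, 0.0], [0.0, 0.0]], 0, np.float64(nan))
rack []
lip []
module_front []invalid input
invalid input
  return _methods._mean(a, axis=axis, dtype=dtype,
  ret = ret.dtype.type(ret / rcount)
```

View pics/w1.png

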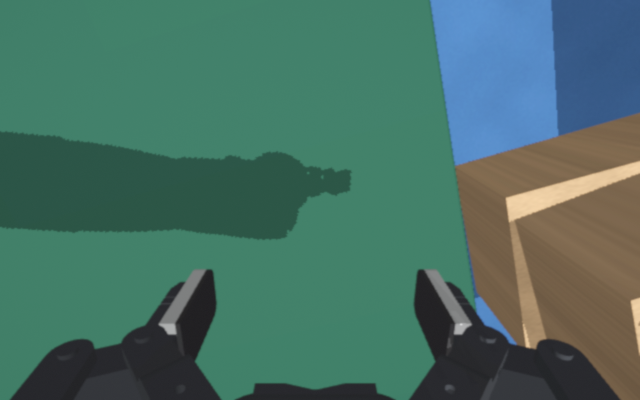

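The picture shows only bench, because the call was refused; every row probably needs all seven keys.

```bash

python3 -m handwheel '[{"dx":24,"dy":-43,"dz":0,"wx":0,"wy":0,"wz":3,"gripper":0},{"dx":24,"dy":-43,"dz":0,"wx":0,"wy":0,"wz":3,"gripper":0},{"dx":24,"dy":-43,"dz":0,"wx":0,"wy":0,"wz":0,"gripper":0},{"dx":24,"dy":-43,"dz":0,"wx":0,"wy":0,"wz":0,"gripper":0},{"dx":24,"dy":-43,"dz":0,"wx":0,"wy":0,"wz":0,"gripper":0},{"dx":24,"dy":-43,"dz":0,"wx":0,"wy":0,"wz":0,"gripper":0},{"dx":24,"dy":-43,"dz":0,"wx":0,"wy":0,"wz":0,"gripper":0},{"dx":24,"dy":-43,"dz":0,"wx":0,"wy":0,"wz":0,"gripper":0},{"dx":24,"dy":-43,"dz":0,"wx":0,"wy":0,"wz":0,"gripper":0}]' | cut -c1-600
python3 -m handwheel '[{"dx":24,"dy":-43,"dz":0,"wx":0,"wy":0,"wz":0,"gripper":1},{"dx":24,"dy":-43,"dz":0,"wx":0,"wy":0,"wz":0,"gripper":1},{"dx":24,"dy":-43,"dz":0,"wx":0,"wy":0,"wz":0,"gripper":1},{"dx":24,"dy":-43,"dz":0,"wx":0,"wy":0,"wz":0,"gripper":1},{"dx":24,"dy":-43,"dz":0,"wx":0,"wy":0,"wz":0,"gripper":1},{"dx":24,"dy":-43,"dz":0,"wx":0,"wy":0,"wz":0,"gripper":1},{"dx":24,"dy":-43,"dz":0,"wx":0,"wy":0,"wz":0,"gripper":1},{"dx":24,"dy":-43,"dz":0,"wx":0,"wy":0,"wz":0,"gripper":1},{"dx":0,"dy":-43,"dz":0,"wx":0,"wy":0,"wz":0,"gripper":1},{"dx":0,"dy":0,"dz":0,"wx":0,"wy":0,"wz":0,"gripper":1}]'
cat > m.py <<'E'
from h import *
f=grab("wrist");save(f,"w2");W=cloud(f)
print(f["pe"],np.round(f["Re"],3))
c=(.636,-.175)
print(fit(W,c,.086,.0945));print("plate",fit(W,c,.0955,.1));print("lip",fit(W,(.64,-.175),.11,.134,.06))
for q in("rack","lip","module_front"): print(q,[(d["at"],d["confidence"]) for d in pinpoint(f,q)[:2]])
E
python3 m.py
```

```text
time: 2.7
ee_pos: [0.3826, 0.2138, 0.3043]
ee_rot: [[-0.987, 0.163, 0.001], [0.163, 0.987, 0.001], [-0.001, 0.001, -1.0]]
ft_force: [1.0, 0.9, 0.0]
finger_gap: 0.0851
finger_force: 0.0
time: 3.7
ee_pos: [0.5748, -0.1764, 0.3036]
ee_rot: [[-0.986, 0.169, 0.001], [0.169, 0.986, -0.002], [-0.001, -0.002, -1.0]]
ft_force: [-0.5, 0.4, 0.5]
finger_gap: -0.0
finger_force: 0.0
[ 0.57481197 -0.17639694  0.30362947] [[-0.986  0.169  0.001]
 [ 0.169  0.986 -0.002]
 [-0.001 -0.002 -1.   ]]
(((634.8162841796875, -175.81275939941406), (110.4319076538086, 149.34329223632812), 80.48857879638672), [[552.0, -218.0], [699.0, -243.0], [718.0, -134.0], [570.0, -109.0]], 9148, np.float64(0.0913758138268855))
plate (((630.0652465820312, -175.0159149169922), (89.9017333984375, 139.52410888671875), 80.45075225830078), [[554.0, -208.0], [691.0, -231.0], [706.0, -142.0], [569.0, -119.0]], 2080, np.float64(0.09850712758671121))
lip (((632.5216674804688, -175.4717254638672), (59.78112030029297, 6.656945705413818), 78.935791015625), [[624.0, -204.0], [630.0, -205.0], [642.0, -147.0], [635.0, -145.0]], 616, np.float64(0.12274752494692184))
rack [([323.7, 144.5], 0.94)]
lip [([328.4, 268.1], 0.65)]
module_front [([325.4, 155.9], 0.6)]
```

View pics/w2.png

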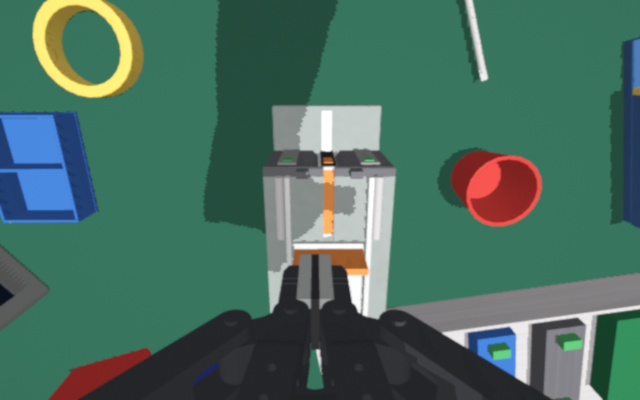

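The wrist view shows the rack straight ahead, with the orange lip at (330,260) and the module's orange band at (328,200). I'll go behind the lip, fingers shut.

```bash

python3 -m handwheel '[{"dx":45,"dy":-2,"dz":0,"wx":0,"wy":0,"wz":0,"gripper":1},{"dx":44,"dy":-2.5,"dz":0,"wx":0,"wy":0,"wz":0,"gripper":1},{"dx":0,"dy":0,"dz":-40,"wx":0,"wy":0,"wz":0,"gripper":1},{"dx":0,"dy":0,"dz":-40,"wx":0,"wy":0,"wz":0,"gripper":1},{"dx":0,"dy":0,"dz":-25,"wx":0,"wy":0,"wz":0,"gripper":1},{"dx":0,"dy":0,"dz":-12,"wx":0,"wy":0,"wz":0,"gripper":1},{"dx":0,"dy":0,"dz":-6,"wx":0,"wy":0,"wz":0,"gripper":1},{"dx":0,"dy":0,"dz":0,"wx":0,"wy":0,"wz":0,"gripper":1},{"dx":0,"dy":0,"dz":0,"wx":0,"wy":0,"wz":0,"gripper":1}]'
```

```text
time: 4.8
ee_pos: [0.664, -0.176, 0.1829]
ee_rot: [[-0.987, 0.163, 0.003], [0.163, 0.987, -0.001], [-0.003, -0.001, -1.0]]
ft_force: [-0.1, -0.2, -0.1]
finger_gap: -0.0
finger_force: 0.0
```

```bash

python3 -m handwheel '[{"dx":-8,"dy":0,"dz":0,"wx":0,"wy":0,"wz":0,"gripper":1},{"dx":-5,"dy":0,"dz":0,"wx":0,"wy":0,"wz":0,"gripper":1},{"dx":-3,"dy":0,"dz":0,"wx":0,"wy":0,"wz":0,"gripper":1},{"dx":-3,"dy":0.5,"dz":0,"wx":0,"wy":0,"wz":0,"gripper":1},{"dx":-3,"dy":0.5,"dz":0,"wx":0,"wy":0,"wz":0,"gripper":1},{"dx":-3,"dy":0.5,"dz":0,"wx":0,"wy":0,"wz":0,"gripper":1},{"dx":-3,"dy":0.5,"dz":0,"wx":0,"wy":0,"wz":0,"gripper":1}]'
```

```text
time: 5.5
ee_pos: [0.6371, -0.1744, 0.182]
ee_rot: [[-0.987, 0.163, 0.006], [0.163, 0.987, -0.001], [-0.006, 0.0, -1.0]]
ft_force: [6.1, -0.2, -1.3]
finger_gap: -0.0001
finger_force: 3.2
```

```bash

python3 -m handwheel '[{"dx":-4,"dy":0.7,"dz":0,"wx":0,"wy":0,"wz":0,"gripper":1},{"dx":-4,"dy":0.7,"dz":0,"wx":0,"wy":0,"wz":0,"gripper":1},{"dx":-4,"dy":0.7,"dz":0,"wx":0,"wy":0,"wz":0,"gripper":1},{"dx":-4,"dy":0.7,"dz":0,"wx":0,"wy":0,"wz":0,"gripper":1},{"dx":-4,"dy":0.7,"dz":0,"wx":0,"wy":0,"wz":0,"gripper":1},{"dx":-4,"dy":0.7,"dz":0,"wx":0,"wy":0,"wz":0,"gripper":1},{"dx":-4,"dy":0.7,"dz":0,"wx":0,"wy":0,"wz":0,"gripper":1},{"dx":-4,"dy":0.7,"dz":0,"wx":0,"wy":0,"wz":0,"gripper":1},{"dx":-3,"dy":0.5,"dz":0,"wx":0,"wy":0,"wz":0,"gripper":1},{"dx":-2,"dy":0.3,"dz":0,"wx":0,"wy":0,"wz":0,"gripper":1}]'
```

```text
time: 6.5
ee_pos: [0.6013, -0.1684, 0.1821]
ee_rot: [[-0.987, 0.163, 0.009], [0.163, 0.987, -0.002], [-0.009, -0.0, -1.0]]
ft_force: [8.6, -0.7, -4.0]
finger_gap: -0.0002
finger_force: 4.8
```

```bash

python3 -m handwheel '[{"dx":-2,"dy":0.3,"dz":0,"wx":0,"wy":0,"wz":0,"gripper":1},{"dx":-2,"dy":0.3,"dz":0,"wx":0,"wy":0,"wz":0,"gripper":1},{"dx":-1,"dy":0.2,"dz":0,"wx":0,"wy":0,"wz":0,"gripper":1}]'; python3 -m handwheel '[{"dx":-1,"dy":0.2,"dz":0,"wx":0,"wy":0,"wz":0,"gripper":1}]'
```

```text
time: 6.8
ee_pos: [0.5966, -0.1676, 0.1821]
ee_rot: [[-0.987, 0.163, 0.009], [0.163, 0.987, -0.002], [-0.009, -0.0, -1.0]]
ft_force: [11.1, -0.6, -5.1]
finger_gap: -0.0
finger_force: 5.0
time: 6.9
ee_pos: [0.5957, -0.1674, 0.1821]
ee_rot: [[-0.987, 0.163, 0.009], [0.163, 0.987, -0.002], [-0.01, -0.0, -1.0]]
ft_force: [10.6, -1.2, -3.5]
finger_gap: -0.0001
finger_force: 5.1
```

```bash

python3 -m handwheel '[{"dx":-2,"dy":0.3,"dz":0,"wx":0,"wy":0,"wz":0,"gripper":1},{"dx":-1,"dy":0.2,"dz":0,"wx":0,"wy":0,"wz":0,"gripper":1},{"dx":-1,"dy":0.2,"dz":0,"wx":0,"wy":0,"wz":0,"gripper":1},{"dx":-1,"dy":0.2,"dz":0,"wx":0,"wy":0,"wz":0,"gripper":1}]'; python3 -m handwheel '[{"dx":-1,"dy":0.2,"dz":0,"wx":0,"wy":0,"wz":0,"gripper":1}]';python3 -m handwheel '[{"dx":-1,"dy":0.2,"dz":0,"wx":0,"wy":0,"wz":0,"gripper":1}]'
```

```text
time: 7.3
ee_pos: [0.5909, -0.1667, 0.1821]
ee_rot: [[-0.987, 0.163, 0.01], [0.163, 0.987, -0.002], [-0.01, -0.0, -1.0]]
ft_force: [11.3, -1.7, -5.1]
finger_gap: 0.0
finger_force: 5.3
time: 7.4
ee_pos: [0.59, -0.1665, 0.1821]
ee_rot: [[-0.987, 0.163, 0.01], [0.163, 0.987, -0.002], [-0.01, -0.0, -1.0]]
ft_force: [11.0, -1.4, -5.7]
finger_gap: -0.0001
finger_force: 5.3
time: 7.5
ee_pos: [0.589, -0.1663, 0.1821]
ee_rot: [[-0.987, 0.163, 0.01], [0.163, 0.987, -0.002], [-0.01, -0.0, -1.0]]
ft_force: [11.5, -1.5, -5.5]
finger_gap: -0.0001
finger_force: 5.4
```

```bash

python3 -m handwheel '[{"dx":-1,"dy":0.2,"dz":0,"wx":0,"wy":0,"wz":0,"gripper":1}]'; python3 -m handwheel '[{"dx":-1,"dy":0.2,"dz":0,"wx":0,"wy":0,"wz":0,"gripper":1}]';python3 -m handwheel '[{"dx":-0.5,"dy":0.1,"dz":0,"wx":0,"wy":0,"wz":0,"gripper":1}]'
```

```text
time: 7.6
ee_pos: [0.588, -0.1661, 0.1821]
ee_rot: [[-0.987, 0.163, 0.01], [0.163, 0.987, -0.002], [-0.01, -0.0, -1.0]]
ft_force: [10.8, -2.6, -5.5]
finger_gap: 0.0003
finger_force: 5.4
time: 7.7
ee_pos: [0.5876, -0.1661, 0.1822]
ee_rot: [[-0.987, 0.163, 0.012], [0.163, 0.987, -0.002], [-0.012, -0.0, -1.0]]
ft_force: [14.5, -1.6, -7.4]
finger_gap: -0.0001
finger_force: 6.9
time: 7.8
ee_pos: [0.5876, -0.1661, 0.1822]
ee_rot: [[-0.987, 0.163, 0.013], [0.163, 0.987, -0.002], [-0.013, -0.0, -1.0]]
ft_force: [14.8, -1.7, -8.0]
finger_gap: -0.0003
finger_force: 7.1
```

The stop is felt: position holds at 0.5876 and force has risen to 15 N. I'll hold, then ease back.

```bash

python3 -m handwheel '[{"dx":0,"dy":0,"dz":0,"wx":0,"wy":0,"wz":0,"gripper":1},{"dx":0,"dy":0,"dz":0,"wx":0,"wy":0,"wz":0,"gripper":1},{"dx":0,"dy":0,"dz":0,"wx":0,"wy":0,"wz":0,"gripper":1},{"dx":0,"dy":0,"dz":0,"wx":0,"wy":0,"wz":0,"gripper":1},{"dx":0,"dy":0,"dz":0,"wx":0,"wy":0,"wz":0,"gripper":1},{"dx":0,"dy":0,"dz":0,"wx":0,"wy":0,"wz":0,"gripper":1},{"dx":0,"dy":0,"dz":0,"wx":0,"wy":0,"wz":0,"gripper":1},{"dx":0,"dy":0,"dz":0,"wx":0,"wy":0,"wz":0,"gripper":1}]'
python3 -m handwheel '[{"dx":3,"dy":-0.5,"dz":0,"wx":0,"wy":0,"wz":0,"gripper":1},{"dx":5,"dy":-0.8,"dz":0,"wx":0,"wy":0,"wz":0,"gripper":1},{"dx":5,"dy":-0.8,"dz":0,"wx":0,"wy":0,"wz":0,"gripper":1},{"dx":5,"dy":-0.8,"dz":0,"wx":0,"wy":0,"wz":0,"gripper":1},{"dx":5,"dy":-0.8,"dz":0,"wx":0,"wy":0,"wz":0,"gripper":1},{"dx":5,"dy":-0.8,"dz":0,"wx":0,"wy":0,"wz":0,"gripper":1},{"dx":5,"dy":-0.8,"dz":0,"wx":0,"wy":0,"wz":0,"gripper":1},{"dx":5,"dy":-0.8,"dz":0,"wx":0,"wy":0,"wz":0,"gripper":1},{"dx":5,"dy":-0.8,"dz":0,"wx":0,"wy":0,"wz":0,"gripper":1},{"dx":4,"dy":-0.8,"dz":0,"wx":0,"wy":0,"wz":0,"gripper":1},{"dx":4,"dy":-0.8,"dz":0,"wx":0,"wy":0,"wz":0,"gripper":1},{"dx":3,"dy":-0.5,"dz":0,"wx":0,"wy":0,"wz":0,"gripper":1}]'
```

```text
time: 8.6
ee_pos: [0.5876, -0.1661, 0.1822]
ee_rot: [[-0.987, 0.163, 0.012], [0.163, 0.987, -0.002], [-0.013, -0.0, -1.0]]
ft_force: [13.7, -1.5, -7.1]
finger_gap: 0.0001
finger_force: 6.7
time: 9.8
ee_pos: [0.6379, -0.1745, 0.1819]
ee_rot: [[-0.987, 0.163, 0.003], [0.163, 0.987, -0.002], [-0.003, -0.001, -1.0]]
ft_force: [3.5, -0.9, 2.6]
finger_gap: 0.0003
finger_force: 2.2
```

```bash

python3 -m handwheel '[{"dx":3,"dy":-0.5,"dz":0,"wx":0,"wy":0,"wz":0,"gripper":1},{"dx":3,"dy":-0.5,"dz":0,"wx":0,"wy":0,"wz":0,"gripper":1},{"dx":3,"dy":-0.5,"dz":0,"wx":0,"wy":0,"wz":0,"gripper":1},{"dx":3,"dy":-0.5,"dz":0,"wx":0,"wy":0,"wz":0,"gripper":1},{"dx":3,"dy":-0.5,"dz":0,"wx":0,"wy":0,"wz":0,"gripper":1},{"dx":3,"dy":-0.5,"dz":0,"wx":0,"wy":0,"wz":0,"gripper":1}]'
```

```text
time: 10.4
ee_pos: [0.6528, -0.176, 0.1793]
ee_rot: [[-0.987, 0.163, -0.005], [0.163, 0.987, 0.002], [0.005, 0.001, -1.0]]
ft_force: [-0.6, 0.7, 0.2]
finger_gap: -0.0
finger_force: 0.0
```

```bash

python3 -m handwheel '[{"dx":2,"dy":0,"dz":30,"wx":0,"wy":0,"wz":0,"gripper":1},{"dx":0,"dy":0,"dz":40,"wx":0,"wy":0,"wz":0,"gripper":1},{"dx":-20,"dy":3,"dz":40,"wx":0,"wy":0,"wz":0,"gripper":0},{"dx":-45,"dy":6,"dz":10,"wx":0,"wy":0,"wz":0,"gripper":0},{"dx":-45,"dy":6,"dz":0,"wx":0,"wy":0,"wz":0,"gripper":0},{"dx":-35,"dy":6,"dz":0,"wx":0,"wy":0,"wz":0,"gripper":0},{"dx":0,"dy":0,"dz":0,"wx":0,"wy":0,"wz":0,"gripper":0},{"dx":0,"dy":0,"dz":0,"wx":0,"wy":0,"wz":0,"gripper":0}]'
python3 - <<'E'
from h import *
f=grab("wrist");save(f,"w3");W=cloud(f)
print(f["pe"],np.round(f["Re"],3))
print("roof",fit(W,(.636,-.175),.086,.0945));print("lip",fit(W,(.64,-.175),.11,.134,.06))
for d in outline_of(f,"module")[:2]:
    p=W[d["pixels"]]; p=p[(p[:,2]>.074)&(p[:,2]<.09)]; b=cv2.minAreaRect((p[:,:2]*1000).astype(np.float32)); print(d["confidence"],d["box"],b,cv2.boxPoints(b).round(1).tolist())
print("top",fit(W,(.52,-.157),.074,.086,.04))
for q in("rack","lip","module_front"): print(q,[(d["at"],d["confidence"]) for d in pinpoint(f,q)[:2]])
E
```

```text
time: 11.2
ee_pos: [0.5102, -0.1553, 0.3004]
ee_rot: [[-0.987, 0.164, -0.002], [0.164, 0.987, 0.001], [0.002, 0.0, -1.0]]
ft_force: [0.2, -0.3, 0.7]
finger_gap: 0.0847
finger_force: 0.0
[ 0.51024683 -0.15526746  0.30036157] [[-0.987  0.164 -0.002]
 [ 0.164  0.987  0.001]
 [ 0.002  0.    -1.   ]]
roof (((636.25146484375, -176.1834259033203), (110.33324432373047, 153.38621520996094), 80.4129638671875), [[551.0, -218.0], [703.0, -243.0], [721.0, -135.0], [570.0, -109.0]], 8366, np.float64(0.09132406226811735))
lip (((633.1892700195312, -175.77940368652344), (59.97404098510742, 8.262696266174316), 80.27095031738281), [[624.0, -205.0], [632.0, -206.0], [642.0, -147.0], [634.0, -146.0]], 1564, np.float64(0.12473877434609136))
0.92 [308.2, 163.2, 327.6, 309.0] ((569.317626953125, -164.8127899169922), (13.569016456604004, 129.95114135742188), 80.59786224365234) [[504.1000061035156, -160.89999389648438], [632.2999877929688, -182.10000610351562], [634.5, -168.6999969482422], [506.29998779296875, -147.5]]
0.42 [253.7, 168.1, 379.4, 381.5] ((635.297119140625, -176.02630615234375), (110.1605453491211, 155.33175659179688), 80.4202880859375) [[549.5, -217.39999389648438], [702.7000122070312, -243.3000030517578], [721.0, -134.60000610351562], [567.9000244140625, -108.80000305175781]]
top (((531.5529174804688, -172.38185119628906), (40.60608673095703, 57.74854278564453), 80.86058807373047), [[500.0, -188.0], [557.0, -197.0], [563.0, -157.0], [506.0, -148.0]], 1122, np.float64(0.08240857517528949))
rack [([314.8, 206.7], 0.68)]
lip [([318.1, 334.2], 0.85)]
module_front [([315.3, 171.2], 0.93)]
```

View pics/w3.png

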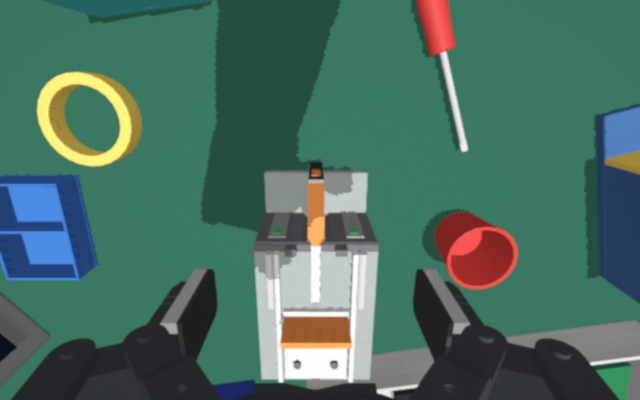

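The module sticks out as planned (front at (315,170)) and the ejector is back at rest. Now I lower over the module.

```bash

python3 -m handwheel '[{"dx":16.5,"dy":-2.5,"dz":-40,"wx":0,"wy":0,"wz":0,"gripper":0},{"dx":0,"dy":0,"dz":-45,"wx":0,"wy":0,"wz":0,"gripper":0},{"dx":0,"dy":0,"dz":-45,"wx":0,"wy":0,"wz":0,"gripper":0},{"dx":0,"dy":0,"dz":-30,"wx":0,"wy":0,"wz":0,"gripper":0},{"dx":0,"dy":0,"dz":-15,"wx":0,"wy":0,"wz":0,"gripper":0},{"dx":0,"dy":0,"dz":-7,"wx":0,"wy":0,"wz":0,"gripper":0},{"dx":0,"dy":0,"dz":0,"wx":0,"wy":0,"wz":0,"gripper":0},{"dx":0,"dy":0,"dz":0,"wx":0,"wy":0,"wz":0,"gripper":0}]'
```

```text
time: 12.25
ee_pos: [0.5291, -0.1587, 0.1198]
ee_rot: [[-0.987, 0.163, 0.002], [0.163, 0.987, -0.001], [-0.002, -0.0, -1.0]]
ft_force: [0.2, -0.1, 0.9]
finger_gap: 0.0853
finger_force: 0.0
```

```bash

python3 -m handwheel '[{"dx":0,"dy":0,"dz":-2,"wx":0,"wy":0,"wz":0,"gripper":1},{"dx":0,"dy":0,"dz":0,"wx":0,"wy":0,"wz":0,"gripper":1},{"dx":0,"dy":0,"dz":0,"wx":0,"wy":0,"wz":0,"gripper":1},{"dx":0,"dy":0,"dz":0,"wx":0,"wy":0,"wz":0,"gripper":1},{"dx":0,"dy":0,"dz":0,"wx":0,"wy":0,"wz":0,"gripper":1},{"dx":0,"dy":0,"dz":0,"wx":0,"wy":0,"wz":0,"gripper":1},{"dx":0,"dy":0,"dz":0,"wx":0,"wy":0,"wz":0,"gripper":1},{"dx":0,"dy":0,"dz":0,"wx":0,"wy":0,"wz":0,"gripper":1}]'
python3 -m handwheel '[{"dx":-5,"dy":0.8,"dz":0,"wx":0,"wy":0,"wz":0,"gripper":1},{"dx":-10,"dy":1.7,"dz":0,"wx":0,"wy":0,"wz":0,"gripper":1},{"dx":-10,"dy":1.7,"dz":0,"wx":0,"wy":0,"wz":0,"gripper":1}]'
```

```text
time: 13.05
ee_pos: [0.5282, -0.1583, 0.1173]
ee_rot: [[-0.987, 0.163, 0.0], [0.163, 0.987, -0.0], [-0.0, 0.0, -1.0]]
ft_force: [-1.0, 0.5, 3.5]
finger_gap: 0.0133
finger_force: 58.6
time: 13.35
ee_pos: [0.503, -0.1542, 0.1172]
ee_rot: [[-0.987, 0.163, 0.002], [0.163, 0.987, -0.001], [-0.002, -0.0, -1.0]]
ft_force: [2.2, -0.2, 1.9]
finger_gap: 0.013
finger_force: 58.8
```

```bash

python3 -m handwheel '[{"dx":-12,"dy":2,"dz":0,"wx":0,"wy":0,"wz":0,"gripper":1},{"dx":-12,"dy":2,"dz":0.5,"wx":0,"wy":0,"wz":0,"gripper":1},{"dx":-12,"dy":2,"dz":0.5,"wx":0,"wy":0,"wz":0,"gripper":1},{"dx":-12,"dy":2,"dz":0,"wx":0,"wy":0,"wz":0,"gripper":1},{"dx":-12,"dy":2,"dz":0,"wx":0,"wy":0,"wz":0,"gripper":1},{"dx":-12,"dy":2,"dz":0,"wx":0,"wy":0,"wz":0,"gripper":1},{"dx":-5,"dy":1,"dz":5,"wx":0,"wy":0,"wz":0,"gripper":1},{"dx":0,"dy":0,"dz":15,"wx":0,"wy":0,"wz":0,"gripper":1},{"dx":0,"dy":0,"dz":30,"wx":0,"wy":0,"wz":0,"gripper":1},{"dx":0,"dy":0,"dz":40,"wx":0,"wy":0,"wz":0,"gripper":1},{"dx":0,"dy":0,"dz":20,"wx":0,"wy":0,"wz":0,"gripper":1}]'
python3 - <<'E'
from h import *
f=grab("top");W=cloud(f)
p=W.reshape(-1,3)
f=grab("wrist");save(f,"w4");W=cloud(f)
R,t=f["Re"],f["pe"]; 
m=outline_of(f,"module")
for d in m[:2]:
    p=(W[d["pixels"]]-t)@R; p=p[~np.isnan(p[:,0])]; print(d["confidence"],d["box"],np.percentile(p,[2,50,98],0).round(4).tolist())
print([(d["at"],d["confidence"]) for d in pinpoint(f,"module_front")[:2]])
E
```

```text
time: 14.45
ee_pos: [0.4267, -0.1415, 0.231]
ee_rot: [[-0.987, 0.163, 0.003], [0.163, 0.987, -0.002], [-0.003, -0.001, -1.0]]
ft_force: [1.0, -0.0, -1.3]
finger_gap: 0.0134
finger_force: 58.5
0.7 [293.4, 203.5, 336.8, 389.3] [[-0.0279, -0.0074, 0.0338], [0.0105, -0.0005, 0.0351], [0.0235, 0.0061, 0.0965]]
[([315.0, 229.6], 0.93)]
```

View pics/w4.png

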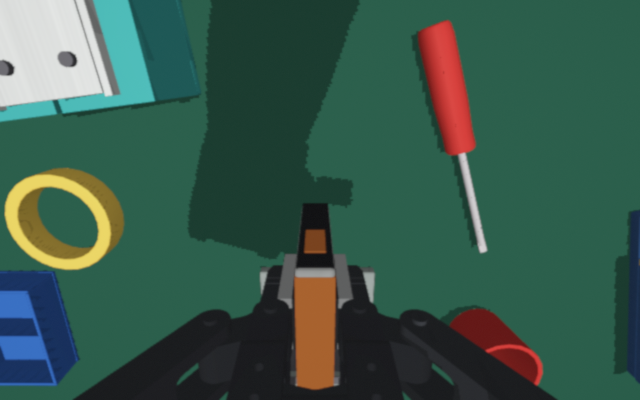

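Held straight, with the module front at (315,205). Now over to the dock.

```bash

python3 -m handwheel '[{"dx":-1.5,"dy":20,"dz":3,"wx":0,"wy":0,"wz":1.2,"gripper":1},{"dx":-1.5,"dy":35,"dz":3,"wx":0,"wy":0,"wz":2,"gripper":1},{"dx":-1.5,"dy":41,"dz":0,"wx":0,"wy":0,"wz":2,"gripper":1},{"dx":-1.5,"dy":42,"dz":0,"wx":0,"wy":0,"wz":2,"gripper":1},{"dx":-1.5,"dy":42,"dz":0,"wx":0,"wy":0,"wz":2,"gripper":1},{"dx":-1.5,"dy":42,"dz":0,"wx":0,"wy":0,"wz":2,"gripper":1},{"dx":-1.5,"dy":42,"dz":0,"wx":0,"wy":0,"wz":2,"gripper":1},{"dx":-1.5,"dy":35,"dz":0,"wx":0,"wy":0,"wz":1,"gripper":1},{"dx":-2,"dy":20,"dz":0,"wx":0,"wy":0,"wz":1,"gripper":1},{"dx":0,"dy":7,"dz":0,"wx":0,"wy":0,"wz":0,"gripper":1},{"dx":0,"dy":0,"dz":0,"wx":0,"wy":0,"wz":0,"gripper":1},{"dx":0,"dy":0,"dz":0,"wx":0,"wy":0,"wz":0,"gripper":1}]'
cat > d.py <<'E'
from h import *
f=grab("top");W=cloud(f); print("top",fit(W,(.621,.206),.086,.1))
f=grab("wrist");save(f,"w5");W=cloud(f); s=f["pe"]; print(s,np.round(f["Re"],4).tolist())
print("wr",fit(W,(.621,.206),.086,.096))
d=outline_of(f,"module")[0]; p=(W[d["pixels"]]-s)@f["Re"]; p=p[~np.isnan(p[:,0])]
k=(p[:,2]<.045)&(abs(p[:,0])<.05); q=p[k]; print("mod",np.percentile(q,[1,50,99],0).round(4).tolist(),"pitch slope",np.polyfit(q[:,0],q[:,2],1))
for q in("dock","dock_mouth"):
    for e in pinpoint(f,q)[:1]: print(q,e, onplane(f,e["at"],0 if q=="dock" else .047))
E
python3 d.py
```

```text
time: 15.85
ee_pos: [0.4114, 0.1841, 0.2328]
ee_rot: [[-0.995, -0.1, -0.002], [-0.1, 0.995, -0.001], [0.002, -0.001, -1.0]]
ft_force: [-0.0, -0.6, -2.3]
finger_gap: 0.0132
finger_force: 59.0
top (((621.1409912109375, 206.21804809570312), (152.72808837890625, 110.50460815429688), 5.732060432434082), [[540.0, 254.0], [551.0, 144.0], [703.0, 159.0], [692.0, 269.0]], 1303, np.float64(0.09258827419438842))
[0.41161034 0.18393535 0.23310503] [[-0.995, -0.0997, -0.0016], [-0.0997, 0.995, -0.001], [0.0017, -0.0008, -1.0]]
wr (((547.9869995117188, 196.62608337402344), (5.537328720092773, 38.576045989990234), 6.37750244140625), [[543.0, 215.0], [547.0, 177.0], [553.0, 178.0], [549.0, 216.0]], 131, np.float64(0.09110889101270034))
mod [[-0.0286, -0.0077, 0.0335], [0.0023, -0.0009, 0.0349], [0.0233, 0.0062, 0.0439]] pitch slope [0.04549186 0.03523105]
```

View pics/w5.png

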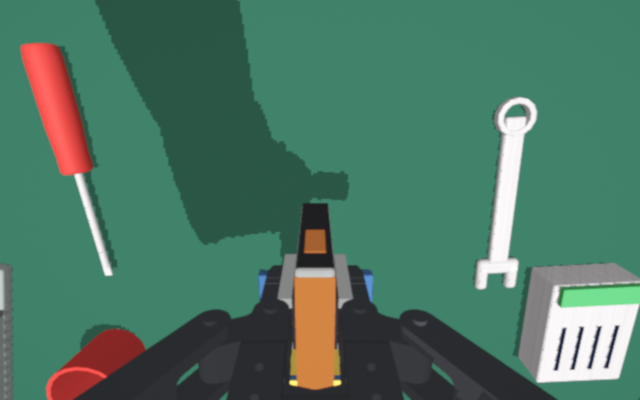

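```bash

python3 -m handwheel '[{"dx":25,"dy":-38,"dz":15,"wx":0,"wy":0,"wz":0,"gripper":1},{"dx":25,"dy":-37,"dz":15,"wx":0,"wy":0,"wz":0,"gripper":1},{"dx":0,"dy":0,"dz":0,"wx":0,"wy":0,"wz":0,"gripper":1},{"dx":0,"dy":0,"dz":0,"wx":0,"wy":0,"wz":0,"gripper":1},{"dx":0,"dy":0,"dz":0,"wx":0,"wy":0,"wz":0,"gripper":1}]' | sed -n 2,3p
cat > d2.py <<'E'
from h import *
f=grab("wrist");save(f,"w6");W=cloud(f); s=f["pe"]; print(s,np.round(f["Re"],4).tolist())
print("wr",fit(W,(.621,.206),.086,.096))
P=W.reshape(-1,3); C=f["img"].reshape(-1,3).astype(int)
hsv=cv2.cvtColor(f["img"],cv2.COLOR_RGB2HSV).reshape(-1,3)
y=(hsv[:,0]>20)&(hsv[:,0]<35)&(hsv[:,1]>120)&(abs(P[:,0]-.54)<.05)&(P[:,1]>.13)&(P[:,1]<.27)
print("yellow",y.sum(),np.percentile(P[y],[1,50,99],0).round(4).tolist())
sill=y&(P[:,2]<.02); print("sill stripe",sill.sum(), P[sill].mean(0) if sill.any() else 0)
if sill.any(): b=cv2.minAreaRect((P[sill][:,:2]*1000).astype(np.float32)); print(b,cv2.boxPoints(b).round(1).tolist())
fa=y&(P[:,2]>.03); b=cv2.minAreaRect((P[fa][:,:2]*1000).astype(np.float32)); print("face",b,cv2.boxPoints(b).round(1).tolist())
d=outline_of(f,"module")[0]; p=(W[d["pixels"]]-s)@f["Re"]; p=p[~np.isnan(p[:,0])]
q=p[(p[:,2]<.040)&(abs(p[:,1])<.005)&(p[:,0]<.018)]; print("pitch",len(q),np.polyfit(q[:,0],q[:,2],1))
E
python3 d2.py
```

```text
ee_pos: [0.4611, 0.1099, 0.2634]
ee_rot: [[-0.995, -0.101, -0.002], [-0.101, 0.995, 0.0], [0.002, 0.0, -1.0]]
[0.46112843 0.10993731 0.26339722] [[-0.9949, -0.1007, -0.0016], [-0.1007, 0.9949, 0.0002], [0.0015, 0.0004, -1.0]]
wr (((580.1754150390625, 226.51565551757812), (103.95148468017578, 78.75748443603516), 24.07513999938965), [[517.0, 241.0], [549.0, 169.0], [644.0, 212.0], [612.0, 284.0]], 1465, np.float64(0.091543441755911))
yellow 3545 [[0.5407, 0.1661, 0.012], [0.5446, 0.2151, 0.0549], [0.5702, 0.2509, 0.0925]]
sill stripe 387 [0.55375152 0.2037223  0.01483747]
((563.1968383789062, 208.85638427734375), (37.54869079589844, 90.57524871826172), 6.101640701293945) [[539.7000122070312, 251.89999389648438], [549.2999877929688, 161.8000030517578], [586.7000122070312, 165.8000030517578], [577.0999755859375, 255.89999389648438]]
face ((548.3037719726562, 209.13584899902344), (8.731012344360352, 86.95673370361328), 5.7659454345703125) [[539.5999755859375, 252.0], [548.2999877929688, 165.39999389648438], [557.0, 166.3000030517578], [548.2999877929688, 252.8000030517578]]
pitch 2895 [-0.00555256  0.03470356]
```

View pics/w6.png

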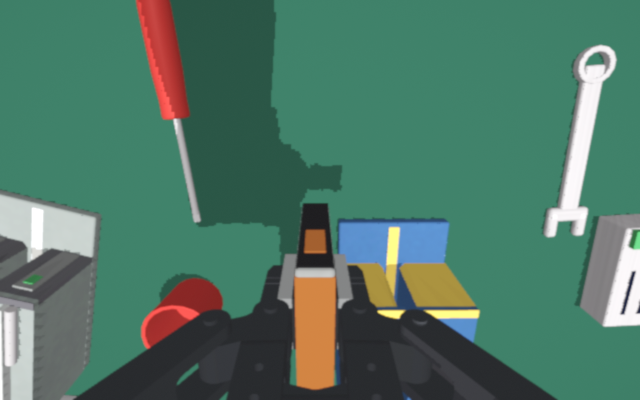

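The picture shows the dock's sill stripe at (393,250) and the slot gap between the yellow face halves near (397,285). I'll fit the slot's centreline from those.

```bash
python3 - <<'E'
from h import *
f=grab("wrist");W=cloud(f)
hsv=cv2.cvtColor(f["img"],cv2.COLOR_RGB2HSV)
y=(hsv[...,0]>20)&(hsv[...,0]<35)&(hsv[...,1]>90)
L=[]
for v in range(230,258):
    u=np.where(y[v,378:410])[0]+378
    if len(u)>3: L.append([*onplane(f,((u.min()+u.max())/2,v),.0125)[:2],len(u)])
L=np.array(L); k=np.polyfit(L[:,0],L[:,1],1); print("stripe",len(L),np.degrees(np.arctan(k[0])),np.polyval(k,.5455),np.median(L[:,2]),L[0],L[-1])
# top edge of roof: mouth at face; rows of slot gap
for v in (268,276,284,292,300,306):
    u=np.where(y[v,340:480])[0]+340; g=np.diff(u); 
    if len(u): i=g.argmax(); print(v,u[0],u[i],u[i+1],u[-1],W[v,u[i]-3].round(4),W[v,u[i+1]+3].round(4))
# face corners / roof right edge
m=(abs(W[...,0]-.62)<.1)&(W[...,1]>.205)&(W[...,1]<.3)&(W[...,2]>.085)&(W[...,2]<.1)
print(m.sum()); p=W[m]
for x in np.arange(.54,.62,.01):
    q=p[abs(p[:,0]-x)<.005]
    if len(q): print(round(x,2),np.percentile(q[:,1],[0,99.5]).round(4),q[:,2].mean().round(4))
E
```

```text
stripe 28 5.518466133561739 0.19707481408718594 9.0 [0.50955285 0.19345011 9.        ] [0.53947785 0.19661207 9.        ]
268 359 380 386 447 [0.5478 0.1816 0.0231] [0.5517 0.1964 0.0136]
276 363 394 402 453 [0.5608 0.2001 0.0135] [0.5487 0.208  0.0323]
284 365 393 406 459 [0.5708 0.2009 0.0128] [0.5483 0.208  0.0474]
292 367 393 410 464 [0.5518 0.1882 0.0582] [0.5487 0.2085 0.0598]
300 369 393 413 470 [0.5471 0.1833 0.0781] [0.549  0.208  0.0718]
306 375 395 416 474 [0.5469 0.1832 0.0869] [0.549  0.2081 0.0805]
1200
0.54 [0.2061 0.252 ] 0.0897
0.55 [0.2054 0.2532] 0.0915
0.56 [0.2284 0.2536] 0.0913
0.57 [0.244  0.2553] 0.0912
0.6 [0.2251 0.2358] 0.0928
0.61 [0.2337 0.2461] 0.0928
```

```bash

python3 -m handwheel '[{"dx":-18.5,"dy":37.7,"dz":0,"wx":0,"wy":0,"wz":0,"gripper":1},{"dx":-18,"dy":38,"dz":0,"wx":0,"wy":0,"wz":0,"gripper":1},{"dx":0,"dy":0,"dz":-40,"wx":0,"wy":0,"wz":0,"gripper":1},{"dx":0,"dy":0,"dz":-40,"wx":0,"wy":0,"wz":0,"gripper":1},{"dx":0,"dy":0,"dz":-35,"wx":0,"wy":0,"wz":0,"gripper":1},{"dx":0,"dy":0,"dz":-20,"wx":0,"wy":0,"wz":0,"gripper":1},{"dx":0,"dy":0,"dz":-8,"wx":0,"wy":0,"wz":0,"gripper":1},{"dx":0,"dy":0,"dz":0,"wx":0,"wy":0,"wz":0,"gripper":1},{"dx":0,"dy":0,"dz":0,"wx":0,"wy":0,"wz":0,"gripper":1},{"dx":0,"dy":0,"dz":0,"wx":0,"wy":0,"wz":0,"gripper":1}]'
```

```text
time: 17.75
ee_pos: [0.4268, 0.1861, 0.1224]
ee_rot: [[-0.995, -0.101, 0.003], [-0.101, 0.995, 0.001], [-0.003, 0.001, -1.0]]
ft_force: [0.2, 0.5, -2.5]
finger_gap: 0.0132
finger_force: 59.8
```

```bash

python3 -m handwheel '[{"dx":0,"dy":-0.3,"dz":-3,"wx":0,"wy":0,"wz":0,"gripper":1},{"dx":5,"dy":0.5,"dz":0,"wx":0,"wy":0,"wz":0,"gripper":1},{"dx":5,"dy":0.5,"dz":0,"wx":0,"wy":0,"wz":0,"gripper":1},{"dx":4,"dy":0.4,"dz":0,"wx":0,"wy":0,"wz":0,"gripper":1},{"dx":4,"dy":0.4,"dz":0,"wx":0,"wy":0,"wz":0,"gripper":1},{"dx":4,"dy":0.4,"dz":0,"wx":0,"wy":0,"wz":0,"gripper":1}]';
python3 -m handwheel '[{"dx":4,"dy":0.4,"dz":0,"wx":0,"wy":0,"wz":0,"gripper":1},{"dx":4,"dy":0.4,"dz":0,"wx":0,"wy":0,"wz":0,"gripper":1}]'
```

```text
time: 18.35
ee_pos: [0.448, 0.1876, 0.1179]
ee_rot: [[-0.995, -0.101, 0.0], [-0.101, 0.995, 0.0], [-0.0, 0.0, -1.0]]
ft_force: [0.8, -0.1, -1.4]
finger_gap: 0.0135
finger_force: 59.8
time: 18.55
ee_pos: [0.4558, 0.1884, 0.1178]
ee_rot: [[-0.995, -0.101, -0.0], [-0.101, 0.995, -0.0], [0.0, -0.0, -1.0]]
ft_force: [0.5, -0.4, -3.6]
finger_gap: 0.0133
finger_force: 59.8
```

```bash

python3 -m handwheel '[{"dx":6,"dy":0.6,"dz":0.5,"wx":0,"wy":0,"wz":0,"gripper":1},{"dx":7,"dy":0.7,"dz":0,"wx":0,"wy":0,"wz":0,"gripper":1},{"dx":7,"dy":0.7,"dz":0,"wx":0,"wy":0,"wz":0,"gripper":1},{"dx":7,"dy":0.7,"dz":0,"wx":0,"wy":0,"wz":0,"gripper":1}]'; 
python3 -m handwheel '[{"dx":8,"dy":0.8,"dz":0,"wx":0,"wy":0,"wz":0,"gripper":1},{"dx":8,"dy":0.8,"dz":0,"wx":0,"wy":0,"wz":0,"gripper":1},{"dx":8,"dy":0.8,"dz":0,"wx":0,"wy":0,"wz":0,"gripper":1},{"dx":8,"dy":0.8,"dz":0,"wx":0,"wy":0,"wz":0,"gripper":1},{"dx":6,"dy":0.6,"dz":0,"wx":0,"wy":0,"wz":0,"gripper":1},{"dx":3,"dy":0.3,"dz":0,"wx":0,"wy":0,"wz":0,"gripper":1},{"dx":0,"dy":0,"dz":0,"wx":0,"wy":0,"wz":0,"gripper":1}]'
```

```text
time: 18.95
ee_pos: [0.4833, 0.1911, 0.1185]
ee_rot: [[-0.995, -0.101, 0.0], [-0.101, 0.995, 0.0], [-0.0, -0.0, -1.0]]
ft_force: [0.1, 0.1, -2.6]
finger_gap: 0.013
finger_force: 59.8
time: 19.65
ee_pos: [0.524, 0.1952, 0.1184]
ee_rot: [[-0.995, -0.101, 0.0], [-0.101, 0.995, 0.0], [-0.0, 0.0, -1.0]]
ft_force: [-0.2, 0.3, -2.7]
finger_gap: 0.0136
finger_force: 59.8
```

```bash

python3 -m handwheel '[{"dx":0,"dy":0,"dz":-0.7,"wx":0,"wy":0,"wz":0,"gripper":1},{"dx":0,"dy":0,"dz":0,"wx":0,"wy":0,"wz":0,"gripper":0},{"dx":0,"dy":0,"dz":0,"wx":0,"wy":0,"wz":0,"gripper":0},{"dx":0,"dy":0,"dz":0,"wx":0,"wy":0,"wz":0,"gripper":0},{"dx":0,"dy":0,"dz":0,"wx":0,"wy":0,"wz":0,"gripper":0},{"dx":0,"dy":0,"dz":0,"wx":0,"wy":0,"wz":0,"gripper":0},{"dx":-15,"dy":-1.5,"dz":0,"wx":0,"wy":0,"wz":0,"gripper":0},{"dx":-20,"dy":-2,"dz":0,"wx":0,"wy":0,"wz":0,"gripper":0},{"dx":-20,"dy":-2,"dz":-5,"wx":0,"wy":0,"wz":0,"gripper":0},{"dx":0,"dy":0,"dz":-7,"wx":0,"wy":0,"wz":0,"gripper":0},{"dx":0,"dy":0,"dz":0,"wx":0,"wy":0,"wz":0,"gripper":0}]'
python3 -m handwheel '[{"dx":0,"dy":0,"dz":0,"wx":0,"wy":0,"wz":0,"gripper":1},{"dx":0,"dy":0,"dz":0,"wx":0,"wy":0,"wz":0,"gripper":1},{"dx":0,"dy":0,"dz":0,"wx":0,"wy":0,"wz":0,"gripper":1},{"dx":0,"dy":0,"dz":0,"wx":0,"wy":0,"wz":0,"gripper":1},{"dx":0,"dy":0,"dz":0,"wx":0,"wy":0,"wz":0,"gripper":1},{"dx":0,"dy":0,"dz":0,"wx":0,"wy":0,"wz":0,"gripper":1},{"dx":0,"dy":0,"dz":0,"wx":0,"wy":0,"wz":0,"gripper":1}]'
python3 - <<'E'
from h import *
f=grab("wrist");save(f,"w7");W=cloud(f)
for d in outline_of(f,"module")[:1]: p=W[d["pixels"]]; print(d["confidence"],d["box"],np.nanpercentile(p,[2,50,98],0).round(4).tolist())
print(f["pe"])
E
```

```text
time: 20.75
ee_pos: [0.468, 0.1895, 0.105]
ee_rot: [[-0.995, -0.101, -0.001], [-0.101, 0.995, -0.0], [0.001, -0.0, -1.0]]
ft_force: [0.6, -0.4, 0.5]
finger_gap: 0.0856
finger_force: 0.0
time: 21.45
ee_pos: [0.4685, 0.1896, 0.1057]
ee_rot: [[-0.995, -0.101, 0.0], [-0.101, 0.995, -0.0], [-0.0, -0.0, -1.0]]
ft_force: [0.5, 1.1, -0.1]
finger_gap: 0.0
finger_force: 0.0
0.88 [308.4, 349.4, 326.5, 391.3] [[0.4763, 0.1879, 0.0486], [0.4997, 0.1919, 0.0616], [0.5009, 0.1947, 0.0798]]
[0.46849307 0.18964765 0.10572961]
```

View pics/w7.png

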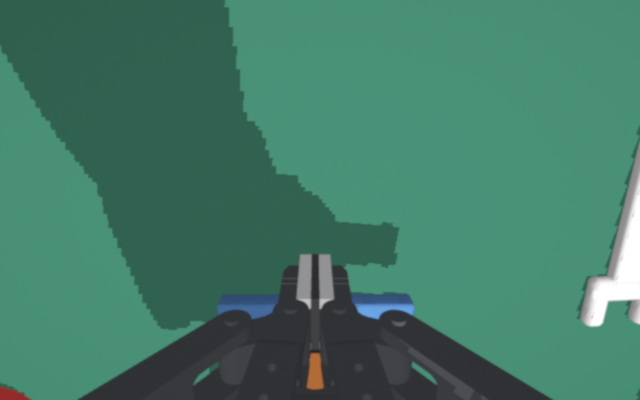

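Fingers are shut and centred in front of the module, whose orange band shows at (315,370). Now I push it home.

```bash

python3 -m handwheel '[{"dx":10,"dy":1,"dz":0,"wx":0,"wy":0,"wz":0,"gripper":1},{"dx":6,"dy":0.6,"dz":0,"wx":0,"wy":0,"wz":0,"gripper":1},{"dx":5,"dy":0.5,"dz":0,"wx":0,"wy":0,"wz":0,"gripper":1},{"dx":5,"dy":0.5,"dz":0,"wx":0,"wy":0,"wz":0,"gripper":1},{"dx":5,"dy":0.5,"dz":0,"wx":0,"wy":0,"wz":0,"gripper":1},{"dx":5,"dy":0.5,"dz":0,"wx":0,"wy":0,"wz":0,"gripper":1}]'
python3 -m handwheel '[{"dx":5,"dy":0.5,"dz":0,"wx":0,"wy":0,"wz":0,"gripper":1},{"dx":5,"dy":0.5,"dz":0,"wx":0,"wy":0,"wz":0,"gripper":1},{"dx":5,"dy":0.5,"dz":0,"wx":0,"wy":0,"wz":0,"gripper":1},{"dx":3,"dy":0.3,"dz":0,"wx":0,"wy":0,"wz":0,"gripper":1},{"dx":2,"dy":0.2,"dz":0,"wx":0,"wy":0,"wz":0,"gripper":1}]'
```

```text
time: 22.15
ee_pos: [0.5047, 0.1932, 0.1055]
ee_rot: [[-0.995, -0.101, -0.001], [-0.101, 0.995, -0.0], [0.001, -0.0, -1.0]]
ft_force: [-1.2, -0.9, 0.3]
finger_gap: 0.0001
finger_force: 0.0
time: 22.65
ee_pos: [0.5248, 0.1953, 0.1057]
ee_rot: [[-0.995, -0.101, 0.0], [-0.101, 0.995, 0.0], [-0.0, 0.0, -1.0]]
ft_force: [-1.4, 0.2, 0.6]
finger_gap: -0.0001
finger_force: 0.0
```

```bash

python3 -m handwheel '[{"dx":2,"dy":0.2,"dz":0,"wx":0,"wy":0,"wz":0,"gripper":1},{"dx":2,"dy":0.2,"dz":0,"wx":0,"wy":0,"wz":0,"gripper":1}]'
python3 -m handwheel '[{"dx":1,"dy":0.1,"dz":0,"wx":0,"wy":0,"wz":0,"gripper":1}]'; python3 -m handwheel '[{"dx":1,"dy":0.1,"dz":0,"wx":0,"wy":0,"wz":0,"gripper":1}]'
```

```text
time: 22.85
ee_pos: [0.5284, 0.1956, 0.1057]
ee_rot: [[-0.995, -0.101, -0.0], [-0.101, 0.995, -0.0], [0.0, -0.0, -1.0]]
ft_force: [-1.1, -0.5, 0.5]
finger_gap: -0.0
finger_force: 0.0
time: 22.95
ee_pos: [0.5296, 0.1958, 0.1057]
ee_rot: [[-0.995, -0.101, 0.0], [-0.101, 0.995, 0.0], [-0.0, 0.0, -1.0]]
ft_force: [-1.5, -0.4, -0.2]
finger_gap: -0.0001
finger_force: 0.0
time: 23.05
ee_pos: [0.5305, 0.1958, 0.1057]
ee_rot: [[-0.995, -0.101, -0.0], [-0.101, 0.995, -0.0], [0.0, -0.0, -1.0]]
ft_force: [-2.0, -0.5, 0.6]
finger_gap: -0.0002
finger_force: 0.0
```

```bash
for i in 1; do :; done
python3 -m handwheel '[{"dx":1,"dy":0.1,"dz":0,"wx":0,"wy":0,"wz":0,"gripper":1}]'|sed -n '2p;4p'; python3 -m handwheel '[{"dx":1,"dy":0.1,"dz":0,"wx":0,"wy":0,"wz":0,"gripper":1}]'|sed -n '2p;4p'; python3 -m handwheel '[{"dx":1,"dy":0.1,"dz":0,"wx":0,"wy":0,"wz":0,"gripper":1}]'|sed -n '2p;4p'
```

```text
ee_pos: [0.5311, 0.1959, 0.1057]
ft_force: [-3.2, 0.1, 1.1]
ee_pos: [0.5312, 0.1959, 0.1054]
ft_force: [-4.5, -0.3, 2.1]
ee_pos: [0.5313, 0.1959, 0.1051]
ft_force: [-7.2, 0.2, 3.3]
```

```bash

python3 -m handwheel '[{"dx":2,"dy":0.2,"dz":0,"wx":0,"wy":0,"wz":0,"gripper":1},{"dx":2,"dy":0.2,"dz":0,"wx":0,"wy":0,"wz":0,"gripper":1},{"dx":0,"dy":0,"dz":0,"wx":0,"wy":0,"wz":0,"gripper":1}]'|sed -n '2p;4p'
python3 -m handwheel '[{"dx":-8,"dy":-0.8,"dz":0,"wx":0,"wy":0,"wz":0,"gripper":1},{"dx":-20,"dy":-2,"dz":0,"wx":0,"wy":0,"wz":0,"gripper":1},{"dx":-40,"dy":-4,"dz":20,"wx":0,"wy":0,"wz":0,"gripper":1},{"dx":0,"dy":0,"dz":45,"wx":0,"wy":0,"wz":0,"gripper":1},{"dx":0,"dy":0,"dz":45,"wx":0,"wy":0,"wz":0,"gripper":1},{"dx":40,"dy":4,"dz":40,"wx":0,"wy":0,"wz":0,"gripper":1},{"dx":30,"dy":3,"dz":0,"wx":0,"wy":0,"wz":0,"gripper":1},{"dx":0,"dy":0,"dz":0,"wx":0,"wy":0,"wz":0,"gripper":1},{"dx":0,"dy":0,"dz":0,"wx":0,"wy":0,"wz":0,"gripper":1}]'|sed -n '2p;4p'
python3 - <<'E'
from h import *
f=grab("wrist");save(f,"w8");W=cloud(f)
b=fit(W,(.621,.206),.086,.096); print("roof",b)
for d in outline_of(f,"module")[:1]:
    p=W[d["pixels"]]; p=p[p[:,2]>.03]; print(d["confidence"],d["box"],np.nanpercentile(p,[1,50,99],0).round(4).tolist())
    b=cv2.minAreaRect((p[:,:2]*1000).astype(np.float32)); print(b,cv2.boxPoints(b).round(1).tolist())
hsv=cv2.cvtColor(f["img"],cv2.COLOR_RGB2HSV); y=(hsv[...,0]>20)&(hsv[...,0]<35)&(hsv[...,1]>90)&(abs(W[...,0]-.545)<.03)&(W[...,1]>.13)&(W[...,1]<.27)&(W[...,2]>.03)
q=W[y]; a=np.radians(5.7); X=q[:,0]*np.cos(a)+q[:,1]*np.sin(a); print("face X",np.percentile(X,[1,10,50,90]))
for d in outline_of(f,"module")[:1]:
    p=W[d["pixels"]]; X=p[:,0]*np.cos(a)+p[:,1]*np.sin(a); print("mod X",np.nanpercentile(X,[1,10,50,90,99]))
for n in("dock_mouth","module_front"):
    for e in pinpoint(f,n)[:1]: print(n,e,onplane(f,e["at"],.047))
c=f["img"][100:300,200:440]; cv2.imwrite("pics/w8c.png",cv2.resize(c,None,fx=3,fy=3)[...,::-1])
E
```

```text
ee_pos: [0.5317, 0.1957, 0.1037]
ft_force: [-11.7, -0.8, 4.3]
ee_pos: [0.5355, 0.1963, 0.2512]
ft_force: [-0.2, 0.4, -0.0]
roof (((620.4737548828125, 205.17050170898438), (150.81878662109375, 110.49810791015625), 6.170180320739746), [[540.0, 252.0], [551.0, 142.0], [701.0, 158.0], [690.0, 268.0]], 10111, np.float64(0.09165841530049193))
0.88 [305.9, 189.3, 324.7, 356.3] [[0.5427, 0.1902, 0.0315], [0.5477, 0.1982, 0.0818], [0.6713, 0.2111, 0.086]]
((599.0878295898438, 203.86944580078125), (149.33322143554688, 13.01633071899414), 7.689629077911377) [[524.2000122070312, 200.3000030517578], [526.0, 187.39999389648438], [674.0, 207.39999389648438], [672.2000122070312, 220.3000030517578]]
face X [0.56264809 0.56299212 0.56350154 0.56822295]
mod X [0.55967027 0.56021008 0.56273627 0.5891662  0.68878334]
dock_mouth {'at': [316.5, 200.4], 'confidence': 0.77} [0.54599802 0.19827803 0.047     ]
module_front {'at': [313.7, 199.8], 'confidence': 0.65} [0.54570718 0.1959167  0.047     ]
```

View pics/w8c.png

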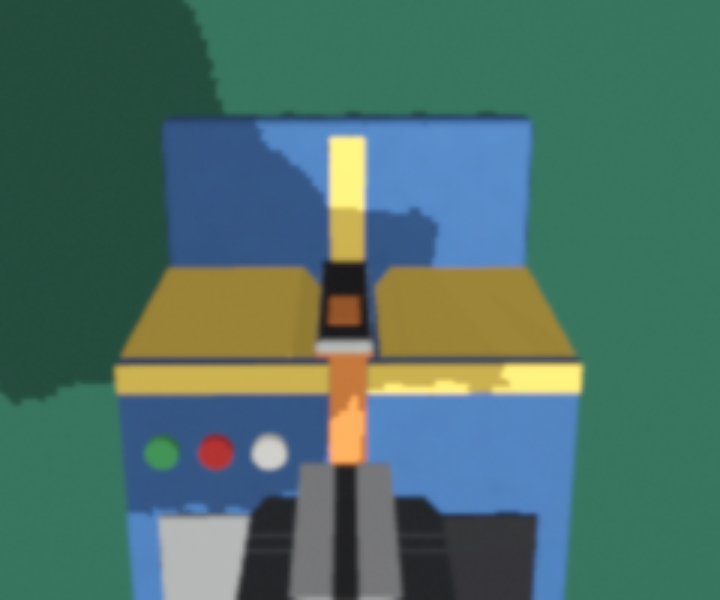

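The close view shows the module seated in the slot, black end outward. It sticks out about 3 mm, and the stop was felt. The gripper is clear.

```bash
python3 -c "
from cell import manip; print(manip.hand_in())"
```

```text
the job is handed in; nothing more can be done
None
```

The job is handed in: I held the ejector at its stop for about 0.8 s and eased it back to rest, then slid the module into the blue dock, black end outward, until it hit the back stop (about 3 mm sticking out), and let go; the hand-in call gave no verdict.

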